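Sort rattling roller tins before class

TASK

Each of the three sealed steel tins on the taped panel holds a graining roller, and in some it has come loose: pick the tins up and tilt them to feel whether something heavy rolls from end to end inside. Set every tin with a loose roller down flat in the plywood repair tray (the one with the upright back) and every sound tin flat in the grey class tray (wire handles). Set them down rather than drop them, do not stack them, and leave the other things on the table where they are.

Things in the scene. Friction and masses are not known exactly. Their poses are not given: they have to be found in the camera images.
- tin_a: one of three outwardly identical sealed steel oblong tins, 140 mm long (own x) x 56 wide (own y) x 50 high (own z), flat-sided, 0.33 to 0.43 kg in all, lying flat on the panel. Origin: centre of its underside. Which of the three hold a loose roller (one or two of them) changes every time and does not follow from name, place or weight.
- tin_b: one of three outwardly identical sealed steel oblong tins, 140 mm long (own x) x 56 wide (own y) x 50 high (own z), flat-sided, 0.33 to 0.43 kg in all, lying flat on the panel. Origin: centre of its underside. A tin (any of the three) that is sound: a nest fills it and holds the roller, nothing moves and the tin balances about its middle.
- tin_c: one of three outwardly identical sealed steel oblong tins, 140 mm long (own x) x 56 wide (own y) x 50 high (own z), flat-sided, 0.33 to 0.43 kg in all, lying flat on the panel. Origin: centre of its underside. A tin (any of the three) with a loose roller: a 0.22 kg metal roller, 34 mm thick, lies across the tin and rolls along it, up to 49 mm either way, as soon as it tilts end-down.
- repair_tray: fixed plywood tray, 210 (own x) x 220 mm (own y), floor 6 mm above the table, lip 16 mm high and 6 thick all round, and outside its +x edge an upright back 60 mm high, 8 thick. For tins with a loose roller; two fit side by side, long side along the tray's x, at y = -48 and +48 mm. Origin: centre of its underside.
- class_tray: fixed grey plastic tray, 210 (own x) x 220 mm (own y), floor 6 mm above the table, lip 16 mm high and 6 thick all round, no back, a wire handle on each x end standing 24 mm out, 18 mm high. For the sound tins; two fit side by side, long side along the tray's x, at y = -48 and +48 mm. Origin: centre of its underside.
- panel: fixed flat wooden practice panel, 230 mm (x) x 270 mm (y) x 6 mm thick, with a masking-tape frame; the three tins start on it, about 100 mm apart along its y, long side along its x. Origin: centre of its underside.
- tape_roll: bystander: roll of yellow tape, 100 mm across, 24 mm high. Origin: underside (lying tools: at table level).
- tub: bystander: clear plastic tub, 84 mm across, 100 mm high. Origin: underside (lying tools: at table level).
- stone: bystander: pebble, 72 mm across, 34 mm high. Origin: underside (lying tools: at table level).
- brush: bystander: paint brush, 170 mm long along its x, beside the panel. Origin: underside (lying tools: at table level).
- spatula: bystander: spatula, 190 mm long along its x, beyond the right tray. Origin: underside (lying tools: at table level).
- jar: bystander: glass jar, 70 mm across, 85 mm high, beyond the left tray. Origin: underside (lying tools: at table level).
Mind the look-alikes: they are no part of the job. Leave any yellow look-alike of the tin_c alone. What is shaped like the tin_b but purple is not meant.

How it is judged:
By the outcome, as a careful person would: the job done as asked, in the order asked, and still so for the second after the job is handed in, with the robot touching nothing.
It also fails if it takes over 72 s, if anything falls off the work surface, if the arm or the gripper's body presses on something with over 40 N, if the wrist force passes 120 N, or if a joint passes its speed limit or range.

ROBOT

A 6-joint arm with a two-finger parallel gripper is mounted at the origin on the work surface. World frame = base frame: x ahead of the robot, y to its left, z up, the work surface at z = 0. Lengths are in mm, angles in rad, forces in N, time in s.
With the tool pointing down it reaches from about 350 to 850 mm from the base axis. Payload 8.1 kg.
Tool frame: the origin (TCP) lies on the centre line of the jaws, within the pads' length; the fingertips stand nose_length ahead of it and the grasp point (between the pads) lies 2 mm behind it (nose_length is the distance from the TCP to the fingertips, in mm); z points along the fingers, y is the direction in which the jaws open and shut (so a half turn about z gives the same grasp; the last joint's range is limited). The gripper opens to 85 mm and grips with 20 to 120 N. Pads are 22 mm wide; open, the fingers measure 114 mm over their backs; the gripper's body (76 mm by 85 mm) begins 54 mm behind the grasp point. The pads swing forward as they close: fully open they stand 13 mm farther back than shut.
Start: joints at [1.169, 0.13, 1.488, -0, 1.523, -0.085], TCP at [186.895, 570.154, 248.292] pointing down, gripper open.
Joint ranges: [-2.96, 2.96], [-0.89, 2.26], [0.02, 2.5], [-1.34, 4.48], [0, 2.73], [-2.66, 2.66]. Speed limits (rad/s): [2.39, 2.39, 2.79, 3.14, 3.14, 3.14].

INTERFACE

Orientations are given as a rotation vector (axis times angle).
In Python, from rig import sense, read_camera, camera_model, sign_off, nose_length gives the robot as it stands.
- The arm moves only by the tool servo_tool, never from a script. Its argument "plan" is a list that holds one entry, the list of rows, each a list of 6 numbers: the shift along the tool's x, y, z in cm, then the turn, a rotation vector about the tool's x, y, z in rad. A call has 1 to 20 rows; each row is the pose to reach, as a shift and turn from the pose commanded when the call began, along the tool's axes at that moment; what a row does not reach only later rows make up. A row lasts 1/8 s, in which the tool goes at most 62.5 mm and 10.7 degrees, less where a joint would pass 70% of its speed; a pose out of reach is approached as far as the arm can. A call with a gripper value outside its range is refused whole. "fingers" is the opening, from -1 (shut) to 1 (fully open), so that 0 is half open, set as the call begins (left out, the last holds). The fingers move at their own pace and stop on an object; "newtons" is the grip in N (left out, the last holds). Time passes only in rows, so rows that repeat a pose let the fingers close. It gives the time, the measured TCP pose, the force and the opening at its end, in the units of the state.
- sense(): the state, without advancing time (a new reading comes with each control period).
- read_camera(name): name is "side" or "top" or "wrist"; returns the picture (420x560x3 uint8, blue, green, red); there is no depth.
- camera_model(name): a dict with "fovy" (degrees; the focal length in pixels is half the picture's height over the tangent of half this angle, whatever the lens; pixels are square), "cx", "cy" (the principal point, pixels), "k1" (the pictures are not rectified: a ray, as slopes to the right and down, at radius r is drawn at 1 + k1 r^2 times it, then the intrinsics apply), "eye" and "rotation" of the camera in the world; the wrist camera has in their place "T_tool_cam" (4x4, takes a point from camera to tool coordinates, whose origin is the TCP and whose axes are the flange's). Camera axes: x right, y down, z forward; pixel columns grow to the right and rows downward; lengths in mm; the calibration is good to about 2 mm. A picture is of the moment at which its call begins: read the wrist's pose just before it. camera_model takes no time and is no camera call.
- sign_off(): hands the job in, once; it reports no verdict.
The state is a dict: "t": time; "qpos": joint angles; "qd": joint speeds; "effort": joint torques, N m; "tcp_pos": TCP position; "tcp_rot": TCP orientation; "wrist_force": force on the tool from outside, world axes, zero at the start; "ft_torque": the same for the moment, N m; "gripper_width": opening from 0.0 (shut) to 1.0 (fully open).
Only numpy, scipy, OpenCV 4.12 (cv2) and the standard library are available. Lean on these libraries where they do the work, as an engineer would, in place of code of your own. Each camera call takes 0.05 s, during which the arm holds its last target.

## Working session

There is one attempt and no reset: what is moved stays moved. The work goes in short steps, Python scripts to look and compute and a tool call to move; the robot and the scene stay as the last step left them, time stands still between calls to the robot, and variables do not carry over. Pictures are saved under pics/ and viewed, and the job is handed in when it is done.

Besides the shell and the picture viewer there is one more tool, called after "Call:" as a command line: name --argument value ..., lists and objects as JSON in quotes. servo_tool: Moves the arm, as the interface text tells. Its arguments: {"type":"object","properties":{"plan":{"type":"array"},"fingers":{"type":"number"},"newtons":{"type":"number"}},"required":["plan"]}

```bash
mkdir -p pics; ls; python3 - <<'E'
from rig import *
import cv2
print(sense(), nose_length() if callable(nose_length) else nose_length)
for n in("top","side","wrist"):
    print(n,camera_model(n)); cv2.imwrite(f"pics/{n}0.png",read_camera(n))
E
```

```text
pics
{'t': 0.0, 'qpos': array([ 1.16861520e+00,  1.31181095e-01,  1.48924741e+00,  4.91339729e-06,
        1.52299093e+00, -8.54122842e-02]), 'qd': array([ 5.36066338e-04, -1.03096083e-05, -2.78277862e-04, -5.83572955e-05,
       -1.34502194e-03, -3.26246328e-04]), 'effort': array([-1.37484194e-04, -5.69374180e+01, -5.00574124e+01, -4.72702743e-05,
        1.44221078e-02, -1.61290825e-05]), 'tcp_pos': array([186.68552611, 569.68948976, 247.24998808]), 'tcp_rot': array([-4.95431476e-01, -3.10182912e+00,  2.78239605e-03]), 'wrist_force': array([ 0.31972382, -0.12530795,  0.08659469]), 'ft_torque': array([ 0.008484 , -0.0122929,  0.0109403]), 'gripper_width': 1.0023110866958564} 17.0
top {'fovy': 45.05371072835734, 'cx': 280.9910883528467, 'cy': 204.660028535859, 'k1': -0.17479197185384993, 'eye': array([ 373.8516961 ,   21.00606806, 1269.13236811]), 'rotation': array([-2.16804635,  2.16125509, -0.11960818])}
side {'fovy': 49.52825152404641, 'cx': 281.0590166855174, 'cy': 214.58281312002873, 'k1': -0.010895395492495078, 'eye': array([ 114.63873496, -867.90232726,  848.40045637]), 'rotation': array([-2.21843916,  0.50647004, -0.21702035])}
wrist {'fovy': 66.12003224496516, 'cx': 286.00634750305295, 'cy': 204.0473063321768, 'k1': -0.061166364204098135, 'T_tool_cam': array([[ 6.29674603e-04, -9.45384005e-01, -3.25958106e-01,
         8.38278402e+01],
       [ 9.99998743e-01,  1.06961795e-03, -1.17047523e-03,
        -1.39523540e+00],
       [ 1.45519920e-03, -3.25956960e-01,  9.45383490e-01,
        -1.26258299e+02],
       [ 0.00000000e+00,  0.00000000e+00,  0.00000000e+00,
         1.00000000e+00]])}
```

View pics/top0.png

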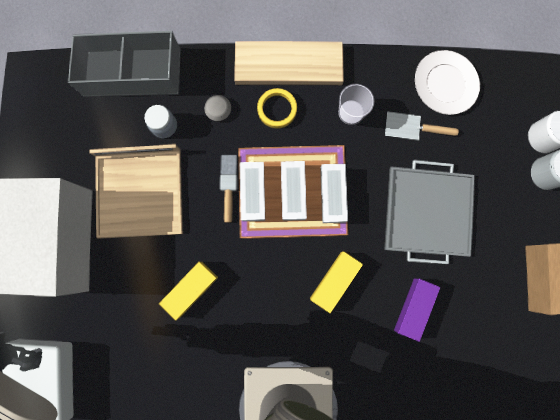

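View pics/side0.png

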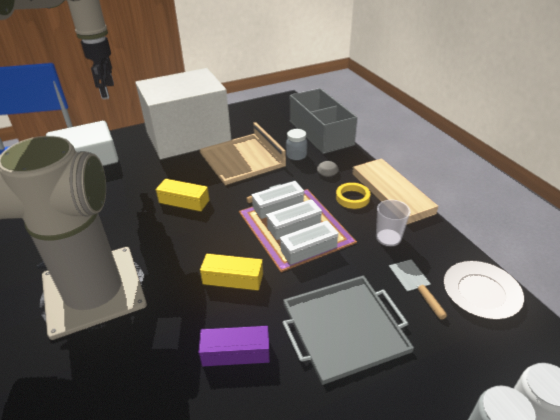

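View pics/wrist0.png

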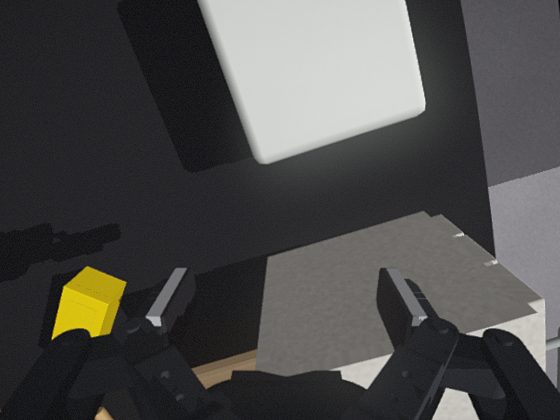

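The top view has the three plain steel tins on the taped panel at about (252,190), (293,190) and (334,192). The yellow blocks at (188,291) and (336,282) and the purple one at (418,309) are look-alikes lying off the panel. The repair tray with the upright back is at (138,192), and the class tray with handles is at (430,212). I'll confirm this in an enlarged crop.

```bash
cat > h.py <<'E'
import numpy as np, cv2
from scipy.spatial.transform import Rotation as R
from rig import *
def cam(n):
    m=camera_model(n); f=210/np.tan(np.radians(m["fovy"])/2)
    if n=="wrist":
        s=sense(); Rt=R.from_rotvec(s["tcp_rot"]).as_matrix(); T=m["T_tool_cam"]
        return m,f,Rt@T[:3,:3],Rt@T[:3,3]+s["tcp_pos"]
    r=m["rotation"]; return m,f,R.from_rotvec(r).as_matrix(),np.array(m["eye"])
def px2w(n,uv,z,c=None):
    m,f,Rm,e=c or cam(n); o=[]
    for (u,v) in np.atleast_2d(uv):
        d=np.array([(u-m["cx"])/f,(v-m["cy"])/f]); p=d.copy()
        for _ in range(30): p=d/(1+m["k1"]*(p@p))
        w=Rm@np.array([p[0],p[1],1]); o.append(e+w*(z-e[2])/w[2])
    return np.array(o)
def w2px(n,P,c=None):
    m,f,Rm,e=c or cam(n); q=(np.atleast_2d(P)-e)@Rm; p=q[:,:2]/q[:,2:]
    p=p*(1+m["k1"]*(p**2).sum(1,keepdims=True)); return p*f+[m["cx"],m["cy"]]
E
python3 - <<'E'
import cv2
i=cv2.imread("pics/top0.png")
cv2.imwrite("pics/c1.png",cv2.resize(i[140:245,225:365],None,fx=5,fy=5,interpolation=cv2.INTER_CUBIC))
cv2.imwrite("pics/c2.png",cv2.resize(i[140:245,85:190],None,fx=5,fy=5,interpolation=cv2.INTER_CUBIC))
cv2.imwrite("pics/c3.png",cv2.resize(i[155:270,375:485],None,fx=5,fy=5,interpolation=cv2.INTER_CUBIC))
E
```

```text
(no output)
```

View pics/c1.png

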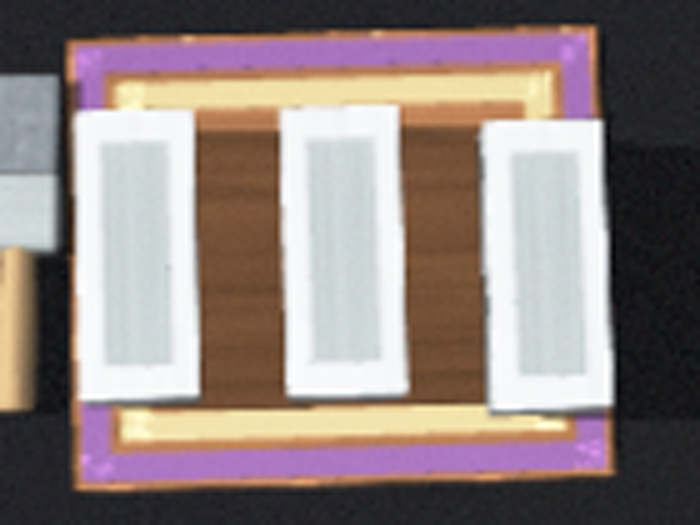

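View pics/c2.png

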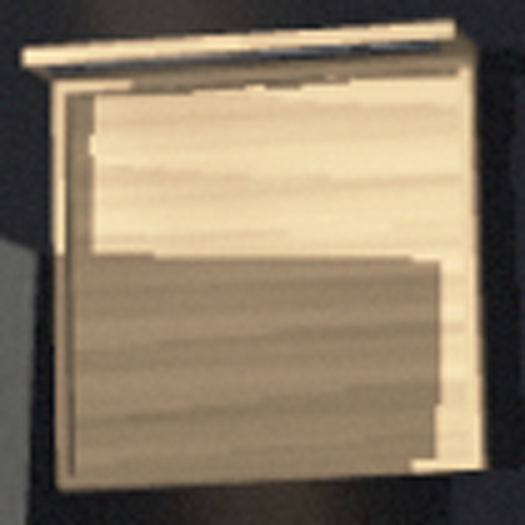

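View pics/c3.png

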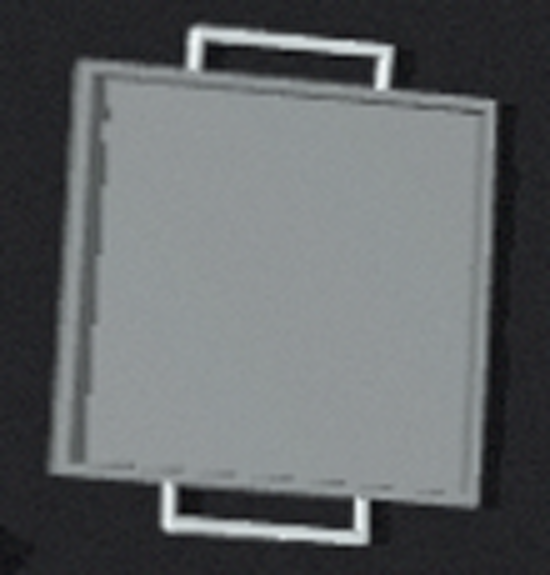

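The crop shows three white/grey steel tins on the purple-and-tape-framed panel, with no yellow or purple block on it. Next I'll measure the corners.

```bash
python3 - <<'E'
from h import *
c=cam("top")
def f(name,pts,o,z):
    uv=np.array([(o[0]+(x+.5)/5-.5,o[1]+(y+.5)/5-.5) for x,y in pts],float)
    w=px2w("top",uv,z,c); r=cv2.minAreaRect(w[:,:2].astype(np.float32))
    d=w[0]-w[3]+w[1]-w[2]
    print(name,w[:,:2].round(1).tolist(),"ctr",w[:,:2].mean(0).round(1),"yaw",np.arctan2(d[1],d[0]).round(3),"size",np.round([np.linalg.norm(w[0]-w[3]),np.linalg.norm(w[1]-w[2]),np.linalg.norm(w[0]-w[1]),np.linalg.norm(w[2]-w[3])],1))
# order: TL TR BR BL
o=(225,140)
f("L",[(77,112),(194,110),(199,398),(82,402)],o,56)
f("M",[(281,108),(399,105),(408,396),(288,398)],o,56)
f("R",[(482,122),(603,120),(613,405),(489,411)],o,56)
f("panel",[(68,41),(597,27),(614,473),(76,489)],o,6)
f("rep",[(50,82),(474,66),(486,467),(60,490)],(85,140),16)
f("repB",[(22,50),(453,22),(486,467),(60,490)],(85,140),60)
f("cls",[(77,60),(495,101),(479,507),(50,473)],(375,155),16)
E
```

```text
L [[612.6, 121.5], [613.7, 64.4], [473.0, 60.9], [470.8, 117.2]] ctr [542.5  91. ] yaw 0.027 size [141.9 140.8  57.1  56.4]
M [[614.8, 22.0], [616.5, -35.6], [474.2, -39.6], [473.1, 18.1]] ctr [544.7  -8.8] yaw 0.027 size [141.8 142.3  57.6  57.7]
R [[608.3, -76.1], [609.7, -135.4], [470.1, -138.5], [467.1, -78.6]] ctr [ 538.8 -107.1] yaw 0.02 size [141.2 139.6  59.3  60. ]
panel [[659.4, 130.8], [667.8, -139.5], [439.9, -145.3], [431.2, 123.8]] ctr [549.6  -7.6] yaw 0.028 size [228.2 227.9 270.3 269.2]
rep [[637.8, 503.7], [644.5, 279.8], [440.8, 268.2], [427.2, 488.4]] ctr [537.6 385. ] yaw 0.065 size [211.2 204.  224.  220.6]
repB [[645.1, 502.5], [657.2, 282.0], [438.5, 259.5], [425.3, 472.0]] ctr [541.5 379. ] yaw 0.12 size [221.9 219.8 220.9 212.9]
cls [[610.6, -254.9], [591.7, -475.1], [383.4, -458.9], [402.0, -237.0]] ctr [ 496.9 -356.4] yaw -0.082 size [209.4 208.9 221.1 222.7]
```

```bash
cat >> h.py <<'E'
def plan(targets,yaw0=None):
    """targets: list of (x,y,z,yaw,tilt[rad about tool y after yaw]); yaw = angle of tool-frame: tool x=-(cos,sin)"""
    s=sense(); R0=R.from_rotvec(s["tcp_rot"]); p0=s["tcp_pos"]
    for x,y,z,yaw,t in targets:
        Rt=R.from_matrix(np.array([[-np.cos(yaw),-np.sin(yaw),0],[-np.sin(yaw),np.cos(yaw),0],[0,0,-1]]).T)*R.from_rotvec([0,t,0])
        d=R0.inv().apply(np.array([x,y,z])-p0)/10; r=(R0.inv()*Rt).as_rotvec()
        print(d.round(2).tolist(),r.round(3).tolist())
E
python3 - <<'E'
from h import *
# tool y=(-sin,cos)
c=cam("top")
b=px2w("top",[(90,290),(85,297),(62,296),(60,181)],0,c); print(b.round())
for z in (0,100,150,200,250): print(z,px2w("top",[(60,295),(60,181)],z,c)[:,:2].round().tolist())
print("brush",px2w("top",[(220,155),(237,155),(237,190),(224,220),(232,220)],10,c)[:,:2].round())
plan([(542.5,91,250,.027,0),(542.5,91,120,.027,0),(542.5,91,40,.027,0)])
E
```

```text
[[294. 509.   0.]
 [275. 522.   0.]
 [276. 585.   0.]
 [575. 603.   0.]]
0 [[278.0, 591.0], [575.0, 603.0]]
100 [[286.0, 546.0], [559.0, 557.0]]
150 [[289.0, 523.0], [551.0, 534.0]]
200 [[293.0, 501.0], [544.0, 511.0]]
250 [[297.0, 478.0], [536.0, 488.0]]
brush [[640. 177.]
 [640. 133.]
 [550. 132.]
 [474. 163.]
 [474. 143.]]
[-48.72, -34.41, -0.21] [-0.001, -0.0, -0.344]
[-48.72, -34.4, 12.79] [-0.001, -0.0, -0.344]
[-48.73, -34.38, 20.79] [-0.001, -0.0, -0.344]
```

Call:
servo_tool --plan '[[[0,0,-4,0,0,0],[-5,-3.5,-4,0,0,-0.05],[-10,-7,-4,0,0,-0.1],[-15,-10.5,-4,0,0,-0.15],[-20,-14,-4,0,0,-0.2],[-25,-17.5,-4,0,0,-0.25],[-30,-21,-4,0,0,-0.3],[-35,-24.5,-4,0,0,-0.344],[-40,-28,-4,0,0,-0.344],[-44,-31,-3,0,0,-0.344],[-48.7,-34.4,2,0,0,-0.344],[-48.7,-34.4,5,0,0,-0.344],[-48.7,-34.4,5,0,0,-0.344],[-48.7,-34.4,5,0,0,-0.344]]]' --fingers 1 --newtons 70

```text
t: 1.9
tcp_pos: [542.7, 92.2, 199.7]
tcp_rot: [-0.043, 3.14, 0.0]
wrist_force: [0.2, 0.3, 0.4]
gripper_width: 0.998
```

```bash
python3 - <<'E'
from h import *
s=sense(); print(s["t"],s["tcp_pos"].round(1),s["tcp_rot"].round(3),s["qpos"].round(2))
c=cam("wrist"); i=read_camera("wrist")
h=[(542.5+a,91+b,56) for a,b in((70,28),(70,-28),(-70,-28),(-70,28))]
for p in w2px("wrist",np.array(h,float),c): cv2.circle(i,tuple(int(v) for v in p),3,(0,0,255),-1)
cv2.imwrite("pics/w1.png",i)
plan([(542.5,91,44,.027,0)])
E
```

```text
1.9 [542.7  92.2 199.7] [-0.043  3.14   0.   ] [ 0.07  0.02  1.69  0.    1.43 -1.52]
[0.12, -0.14, 15.66] [0.0, 0.003, 0.001]
```

View pics/w1.png

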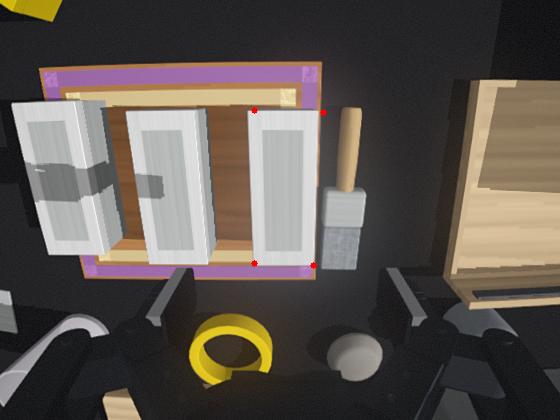

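The wrist view shows the left tin spanning (248–318, 110–264), which matches the projected corners (red dots). The brush lies just to its right at about (345,190). I'll descend, grip high and lift.

Call:
servo_tool --plan '[[[0.1,-0.1,5,0,0,0],[0.1,-0.1,10,0,0,0],[0.1,-0.1,14,0,0,0],[0.1,-0.1,15.6,0,0,0],[0.1,-0.1,15.6,0,0,0],[0.1,-0.1,15.6,0,0,0]]]'

```text
t: 2.7
tcp_pos: [543.5, 90.9, 44.9]
tcp_rot: [-0.043, 3.137, 0.0]
wrist_force: [0.4, -0.8, -0.9]
gripper_width: 0.999
```

Call:
servo_tool --plan '[[[0,0,0,0,0,0],[0,0,0,0,0,0],[0,0,0,0,0,0],[0,0,0,0,0,0],[0,0,0,0,0,0],[0,0,0,0,0,0],[0,0,0,0,0,0],[0,0,0,0,0,0]]]' --fingers -1 --newtons 70

```text
t: 3.7
tcp_pos: [542.8, 90.5, 44.0]
tcp_rot: [-0.043, 3.139, 0.0]
wrist_force: [-0.8, -1.0, 7.2]
gripper_width: 0.643
```

Call:
servo_tool --plan '[[[0,0,-3,0,0,0],[0,0,-7,0,0,0],[0,0,-10,0,0,0],[0,0,-10,0,0,0],[0,0,-10,0,0,0],[0,0,-10,0,0,0]]]'

```text
t: 4.45
tcp_pos: [540.0, 90.4, 139.9]
tcp_rot: [0.043, -3.137, 0.0]
wrist_force: [-0.9, -0.3, -4.5]
gripper_width: 0.639
```

```bash
python3 - <<'E'
from h import *
s=sense(); print({k:np.round(s[k],3) for k in("t","tcp_pos","wrist_force","ft_torque","gripper_width","qpos")})
E
```

```text
{'t': np.float64(4.45), 'tcp_pos': array([540.045,  90.404, 139.918]), 'wrist_force': array([-0.904, -0.263, -4.536]), 'ft_torque': array([ 0.037,  0.02 , -0.008]), 'gripper_width': np.float64(0.639), 'qpos': array([ 0.072,  0.071,  1.753, -0.   ,  1.321, -1.526])}
```

Call:
servo_tool --plan '[[[0,0,0,0,0.17,0],[0,0,0,0,0.34,0],[0,0,0,0,0.45,0],[0,0,0,0,0.45,0],[0,0,0,0,0.45,0],[0,0,0,0,0.45,0],[0,0,0,0,0.45,0],[0,0,0,0,0.45,0]]]'

```text
t: 5.45
tcp_pos: [541.6, 90.6, 143.1]
tcp_rot: [0.037, -2.693, 0.008]
wrist_force: [-0.5, -0.6, -3.1]
gripper_width: 0.639
```

```bash
cat > r.py <<'E'
from h import *
s=sense(); print({k:np.round(s[k],3).tolist() for k in("t","tcp_pos","tcp_rot","wrist_force","ft_torque","gripper_width")})
Rt=R.from_rotvec(s["tcp_rot"]); print("tool-frame torque",Rt.inv().apply(s["ft_torque"]).round(3))
E
python3 r.py
```

```text
{'t': 5.45, 'tcp_pos': [541.588, 90.589, 143.094], 'tcp_rot': [0.037, -2.693, 0.008], 'wrist_force': [-0.532, -0.647, -3.079], 'ft_torque': [-0.027, -0.402, 0.006], 'gripper_width': 0.639}
tool-frame torque [ 0.037 -0.401  0.011]
```

Call:
servo_tool --plan '[[[0,0,0,0,-0.17,0],[0,0,0,0,-0.34,0],[0,0,0,0,-0.51,0],[0,0,0,0,-0.68,0],[0,0,0,0,-0.85,0],[0,0,0,0,-0.9,0],[0,0,0,0,-0.9,0],[0,0,0,0,-0.9,0],[0,0,0,0,-0.9,0],[0,0,0,0,-0.9,0],[0,0,0,0,-0.9,0]]]'

```text
t: 6.82
tcp_pos: [541.7, 90.5, 142.2]
tcp_rot: [-0.036, 2.692, 0.008]
wrist_force: [-0.3, -1.5, -3.5]
gripper_width: 0.644
```

```bash
python3 r.py
```

```text
{'t': 6.825, 'tcp_pos': [541.703, 90.49, 142.231], 'tcp_rot': [-0.036, 2.692, 0.008], 'wrist_force': [-0.319, -1.536, -3.524], 'ft_torque': [-0.07, 0.377, -0.022], 'gripper_width': 0.644}
tool-frame torque [ 0.064  0.379 -0.006]
```

Call:
servo_tool --plan '[[[0,0,0,0,0.17,0],[0,0,0,0,0.34,0],[0,0,0,0,0.42,0],[0,0,0,0,0.42,0],[0,0,0,0,0.42,0],[0,0,0,0,0.42,0],[0,0,0,0,0.42,0]]]'

```text
t: 7.7
tcp_pos: [541.1, 90.6, 142.5]
tcp_rot: [-0.043, 3.11, 0.001]
wrist_force: [-0.5, -0.5, -3.4]
gripper_width: 0.641
```

```bash
python3 r.py
```

```text
{'t': 7.7, 'tcp_pos': [541.146, 90.586, 142.48], 'tcp_rot': [-0.043, 3.11, 0.001], 'wrist_force': [-0.485, -0.55, -3.39], 'ft_torque': [-0.021, -0.134, -0.04], 'gripper_width': 0.641}
tool-frame torque [ 0.026 -0.133  0.039]
```

Call:
servo_tool --plan '[[[0,0,0,0,0.17,0],[0,0,0,0,0.34,0],[0,0,0,0,0.48,0],[0,0,0,0,0.48,0],[0,0,0,0,0.48,0],[0,0,0,0,0.48,0],[0,0,0,0,0.3,0],[0,0,0,0,0.15,0],[0,0,0,0,0.06,0],[0,0,0,0,0.06,0],[0,0,0,0,0.06,0],[0,0,0,0,0.06,0],[0,0,0,0,0.06,0],[0,0,0,0,0.06,0]]]'

```text
t: 9.45
tcp_pos: [541.7, 90.5, 141.9]
tcp_rot: [0.042, -3.11, 0.001]
wrist_force: [0.4, -0.4, -3.1]
gripper_width: 0.643
```

```bash
python3 r.py
```

```text
{'t': 9.45, 'tcp_pos': [541.681, 90.489, 141.932], 'tcp_rot': [0.042, -3.11, 0.001], 'wrist_force': [0.448, -0.366, -3.058], 'ft_torque': [0.006, 0.064, 0.015], 'gripper_width': 0.643}
tool-frame torque [-0.007  0.064 -0.015]
```

```bash
python3 - <<'E'
from h import *
plan([(535,431,142,.06,0),(535,431,60,.06,0),(535,431,44.5,.06,0)])
E
```

```text
[-0.26, 34.06, -0.02] [0.0, -0.031, -0.033]
[-0.51, 34.06, 8.18] [0.0, -0.031, -0.033]
[-0.56, 34.06, 9.73] [0.0, -0.031, -0.033]
```

Call:
servo_tool --plan '[[[0,3,0,0,-0.03,0],[0,8,0,0,-0.031,-0.033],[-0.1,13,0,0,-0.031,-0.033],[-0.1,18,0,0,-0.031,-0.033],[-0.2,23,0,0,-0.031,-0.033],[-0.2,28,0,0,-0.031,-0.033],[-0.3,32,0,0,-0.031,-0.033],[-0.3,34,1,0,-0.031,-0.033],[-0.4,34.1,4,0,-0.031,-0.033],[-0.5,34.1,7,0,-0.031,-0.033],[-0.5,34.1,8.2,0,-0.031,-0.033],[-0.5,34.1,8.2,0,-0.031,-0.033],[-0.5,34.1,8.2,0,-0.031,-0.033]]]'

```text
t: 11.08
tcp_pos: [535.8, 432.0, 62.0]
tcp_rot: [-0.094, 3.137, 0.003]
wrist_force: [0.2, 1.1, -3.2]
gripper_width: 0.643
```

```bash
python3 - <<'E'
from h import *
plan([(535,431,44.5,.06,0)])
cv2.imwrite("pics/s1.png",read_camera("top"))
E
```

```text
[0.09, -0.1, 1.75] [0.002, 0.003, 0.0]
```

View pics/s1.png

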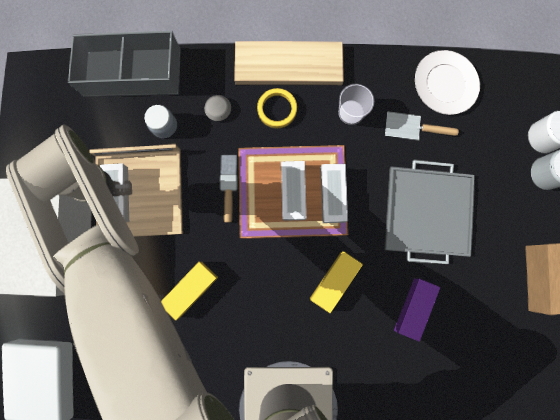

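The tin hangs over the left half of the repair tray (about (118,190)), inside the lips. I'll lower it.

Call:
servo_tool --plan '[[[0,-0.1,0.7,0,0,0],[0,-0.1,1.2,0,0,0],[0,-0.1,1.5,0,0,0],[0,-0.1,1.7,0,0,0],[0,-0.1,1.75,0,0,0],[0,-0.1,1.75,0,0,0],[0,-0.1,1.75,0,0,0]]]'

```text
t: 12.0
tcp_pos: [535.2, 430.8, 44.6]
tcp_rot: [-0.095, 3.138, 0.001]
wrist_force: [-4.8, -2.9, 7.7]
gripper_width: 0.642
```

Call:
servo_tool --plan '[[[0,0,0,0,0,0],[0,0,0,0,0,0],[0,0,0,0,0,0],[0,0,0,0,0,0]]]' --fingers 0.8

```text
t: 12.5
tcp_pos: [534.9, 430.5, 42.6]
tcp_rot: [-0.094, 3.139, 0.001]
wrist_force: [0.1, 0.1, -0.5]
gripper_width: 0.899
```

Call:
servo_tool --plan '[[[0,0,-2,0,0,0],[0,0,-6,0,0,0],[0,0,-10,0,0,0],[0,0,-10,0,0,0],[0,0,-10,0,0,0]]]' --fingers 1

```text
t: 13.12
tcp_pos: [535.0, 430.6, 143.8]
tcp_rot: [-0.094, 3.138, 0.002]
wrist_force: [-1.1, 1.1, -1.2]
gripper_width: 0.997
```

```bash
python3 - <<'E'
from h import *
plan([(544.7,-8.8,142,.027,0)])
i=read_camera("wrist");cv2.imwrite("pics/w2.png",i)
print(sense()["t"])
E
```

```text
[1.67, -43.92, 0.12] [0.001, 0.002, 0.033]
13.175
```

View pics/w2.png

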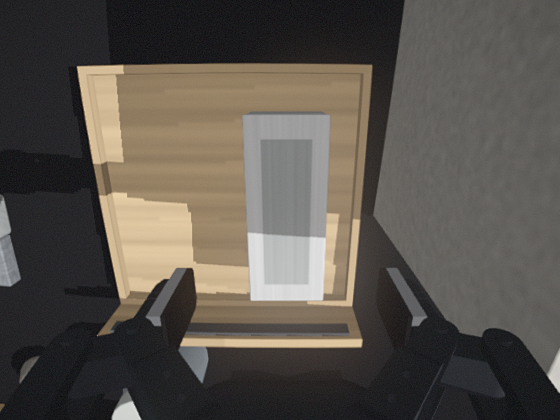

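The tin lies flat inside the repair tray, at about (287,205) in the wrist view and clear of every lip. Next is the middle tin.

Call:
servo_tool --plan '[[[0.1,-5,0,0,0,0.01],[0.4,-11,0,0,0,0.033],[0.6,-17,0,0,0,0.033],[0.9,-23,0,0,0,0.033],[1.1,-29,0,0,0,0.033],[1.4,-35,0,0,0,0.033],[1.6,-40,0,0,0,0.033],[1.7,-43.9,0.5,0,0,0.033],[1.7,-43.9,4,0,0,0.033],[1.7,-43.9,4,0,0,0.033],[1.7,-43.9,4,0,0,0.033]]]'

```text
t: 14.55
tcp_pos: [543.9, -8.3, 102.4]
tcp_rot: [0.044, -3.141, -0.001]
wrist_force: [-0.6, -0.6, -0.1]
gripper_width: 0.994
```

```bash
python3 - <<'E'
from h import *
plan([(544.7,-8.8,44,.027,0)])
E
```

```text
[-0.08, -0.05, 5.84] [0.001, -0.0, 0.001]
```

Call:
servo_tool --plan '[[[-0.1,0,3,0,0,0],[-0.1,0,5,0,0,0],[-0.1,0,5.8,0,0,0],[-0.1,0,5.8,0,0,0],[-0.1,0,5.8,0,0,0]]]'

```text
t: 15.18
tcp_pos: [546.3, -8.6, 45.9]
tcp_rot: [-0.043, 3.138, 0.0]
wrist_force: [0.8, 0.2, -0.2]
gripper_width: 1.001
```

Call:
servo_tool --plan '[[[0,0,0,0,0,0],[0,0,0,0,0,0],[0,0,0,0,0,0],[0,0,0,0,0,0],[0,0,0,0,0,0],[0,0,0,0,0,0],[0,0,0,0,0,0]]]' --fingers -1 --newtons 70

```text
t: 16.05
tcp_pos: [546.2, -8.9, 45.6]
tcp_rot: [-0.043, 3.139, 0.0]
wrist_force: [-1.5, 0.0, 4.7]
gripper_width: 0.639
```

Call:
servo_tool --plan '[[[0,0,-3,0,0,0],[0,0,-7,0,0,0],[0,0,-10,0,0,0],[0,0,-10,0,0,0],[0,0,-10,0,0.17,0],[0,0,-10,0,0.34,0],[0,0,-10,0,0.45,0],[0,0,-10,0,0.45,0],[0,0,-10,0,0.45,0],[0,0,-10,0,0.45,0],[0,0,-10,0,0.3,0],[0,0,-10,0,0.15,0],[0,0,-10,0,0.03,0],[0,0,-10,0,0.03,0],[0,0,-10,0,0.03,0],[0,0,-10,0,0.03,0],[0,0,-10,0,0.03,0],[0,0,-10,0,0.03,0]]]'

```text
t: 18.3
tcp_pos: [545.4, -8.8, 144.1]
tcp_rot: [0.042, -3.111, -0.0]
wrist_force: [-0.3, 0.1, -3.8]
gripper_width: 0.642
```

```bash
python3 r.py
```

```text
{'t': 18.3, 'tcp_pos': [545.42, -8.752, 144.104], 'tcp_rot': [0.042, -3.111, -0.0], 'wrist_force': [-0.338, 0.126, -3.847], 'ft_torque': [-0.048, 0.029, 0.018], 'gripper_width': 0.642}
tool-frame torque [ 0.048  0.03  -0.017]
```

Call:
servo_tool --plan '[[[0,0,0,0,-0.17,0],[0,0,0,0,-0.34,0],[0,0,0,0,-0.48,0],[0,0,0,0,-0.48,0],[0,0,0,0,-0.48,0],[0,0,0,0,-0.48,0],[0,0,0,0,-0.35,0],[0,0,0,0,-0.2,0],[0,0,0,0,-0.06,0],[0,0,0,0,-0.06,0],[0,0,0,0,-0.06,0],[0,0,0,0,-0.06,0],[0,0,0,0,-0.06,0],[0,0,0,0,-0.06,0]]]'

```text
t: 20.05
tcp_pos: [545.1, -8.8, 145.1]
tcp_rot: [-0.042, 3.109, 0.001]
wrist_force: [0.4, -0.5, -4.1]
gripper_width: 0.642
```

```bash
python3 r.py
```

```text
{'t': 20.05, 'tcp_pos': [545.086, -8.819, 145.078], 'tcp_rot': [-0.042, 3.109, 0.001], 'wrist_force': [0.437, -0.458, -4.073], 'ft_torque': [-0.005, 0.011, -0.019], 'gripper_width': 0.642}
tool-frame torque [0.005 0.011 0.019]
```

```bash
cat > avg.py <<'E'
from h import *
for _ in range(5):
    s=sense(); print(s["t"].__round__(2),R.from_rotvec(s["tcp_rot"]).inv().apply(s["ft_torque"]).round(3),s["wrist_force"].round(2)); read_camera("top")
E
python3 avg.py
```

```text
20.05 [0.005 0.011 0.019] [ 0.44 -0.46 -4.07]
20.1 [0.04  0.025 0.025] [-0.1   0.74 -4.18]
20.15 [0.007 0.055 0.05 ] [-0.6   0.64 -4.17]
20.2 [-0.005  0.033  0.015] [ 0.43  0.17 -4.13]
20.25 [ 0.016  0.065 -0.016] [-0.15  0.38 -3.61]
```

Call:
servo_tool --plan '[[[0,0,0,0,0.17,0],[0,0,0,0,0.34,0],[0,0,0,0,0.5,0],[0,0,0,0,0.5,0],[0,0,0,0,0.5,0],[0,0,0,0,0.5,0],[0,0,0,0,0.5,0],[0,0,0,0,0.35,0],[0,0,0,0,0.2,0],[0,0,0,0,0.06,0],[0,0,0,0,0.06,0],[0,0,0,0,0.06,0],[0,0,0,0,0.06,0],[0,0,0,0,0.06,0]]]'

```text
t: 22.05
tcp_pos: [546.0, -8.8, 144.4]
tcp_rot: [0.043, -3.111, -0.0]
wrist_force: [0.8, 0.0, -4.3]
gripper_width: 0.639
```

```bash
python3 avg.py; python3 - <<'E'
from h import *
c=np.array([497,-356.4]); y=-.082
for s in(-46,46):
    p=c+np.array([-np.sin(y),np.cos(y)])*s; print(p.round(1)); plan([(*p,145,y,0),(*p,62,y,0)])
E
```

```text
22.05 [ 0.029 -0.016 -0.002] [ 0.77  0.04 -4.29]
22.1 [ 0.061 -0.052  0.005] [-0.49 -0.65 -4.38]
22.15 [ 0.033 -0.064 -0.02 ] [ 0.21  0.49 -5.34]
22.2 [-0.002 -0.041 -0.012] [ 0.05 -0.34 -3.94]
22.25 [-0.015 -0.052  0.045] [ 0.02  0.42 -3.6 ]
[ 493.2 -402.2]
[6.27, -39.19, 0.08] [-0.001, -0.03, 0.109]
[6.03, -39.2, 8.38] [-0.001, -0.03, 0.109]
[ 500.8 -310.6]
[5.27, -30.05, 0.06] [-0.001, -0.03, 0.109]
[5.03, -30.05, 8.36] [-0.001, -0.03, 0.109]
```

The readings agree with a sound tin: about ±0.04 Nm with gravity sign, against the 0.2 Nm swing of the opposite sign on the first tin. I'll place it in the far slot of the class tray.

Call:
servo_tool --plan '[[[0.5,-3,0,0,-0.03,0.03],[1.2,-8,0,0,-0.03,0.06],[2,-13,0,0,-0.03,0.1],[2.9,-18,0,0,-0.03,0.109],[3.7,-23,0,0,-0.03,0.109],[4.5,-28,0,0,-0.03,0.109],[5.3,-33,0,0,-0.03,0.109],[6,-37,0,0,-0.03,0.109],[6.2,-39.2,1,0,-0.03,0.109],[6.1,-39.2,4,0,-0.03,0.109],[6,-39.2,7,0,-0.03,0.109],[6,-39.2,8.2,0,-0.03,0.109],[6,-39.2,8.2,0,-0.03,0.109],[6,-39.2,8.2,0,-0.03,0.109]]]'

```text
t: 24.05
tcp_pos: [494.4, -403.0, 65.7]
tcp_rot: [0.128, 3.136, -0.004]
wrist_force: [-0.4, -1.2, -4.0]
gripper_width: 0.64
```

```bash
python3 - <<'E'
from h import *
plan([(493,-402,46,-.082,0)])
cv2.imwrite("pics/t2.png",read_camera("top"))
E
```

```text
[0.16, 0.09, 1.97] [-0.003, 0.003, 0.0]
```

View pics/t2.png

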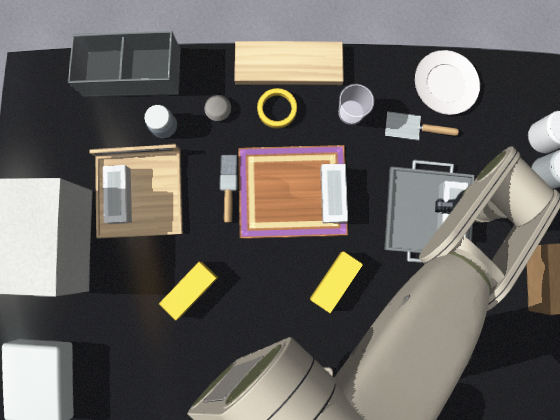

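The tin hangs over the right half of the class tray at about (455,195). The first tin sits flat in the repair tray at (116,193).

Call:
servo_tool --plan '[[[0.1,0.1,0.8,0,0,0],[0.1,0.1,1.4,0,0,0],[0.1,0.1,1.7,0,0,0],[0.1,0.1,1.9,0,0,0],[0.1,0.1,1.95,0,0,0],[0.1,0.1,1.95,0,0,0],[0.1,0.1,1.95,0,0,0]]]'

```text
t: 24.98
tcp_pos: [492.9, -401.4, 45.6]
tcp_rot: [0.128, 3.137, -0.002]
wrist_force: [-4.3, 3.0, 5.9]
gripper_width: 0.639
```

Call:
servo_tool --plan '[[[0,0,0,0,0,0],[0,0,0,0,0,0],[0,0,0,0,0,0],[0,0,0,0,0,0]]]' --fingers 0.8

```text
t: 25.48
tcp_pos: [492.7, -401.3, 44.5]
tcp_rot: [0.128, 3.138, -0.002]
wrist_force: [0.1, -0.1, 0.2]
gripper_width: 0.902
```

Call:
servo_tool --plan '[[[0,0,-2,0,0,0],[0,0,-6,0,0,0],[0,0,-10,0,0,0],[0,0,-10,0,0,0],[0,0,-10,0,0,0]]]' --fingers 1

```text
t: 26.1
tcp_pos: [492.7, -401.3, 145.6]
tcp_rot: [0.128, 3.137, -0.003]
wrist_force: [-0.8, 0.4, -0.2]
gripper_width: 1.003
```

```bash
python3 - <<'E'
from h import *
plan([(539,-107.3,142,.02,0)])
i=read_camera("wrist");cv2.imwrite("pics/w3.png",i)
E
```

```text
[-2.21, 29.68, 0.3] [-0.002, 0.002, -0.102]
```

View pics/w3.png

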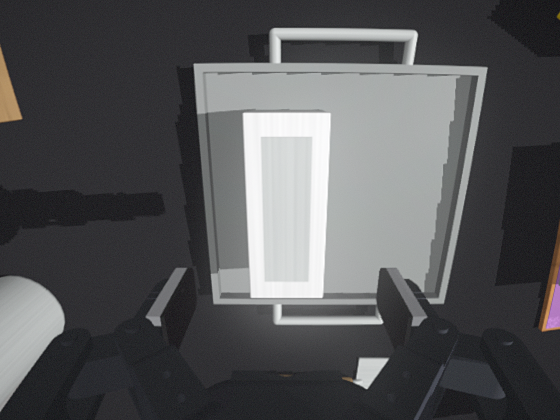

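The tin sits flat in the class tray at about (287,205), clear of the lips. On to the third tin.

Call:
servo_tool --plan '[[[-0.4,5,0,0,0,-0.03],[-0.8,11,0,0,0,-0.07],[-1.3,17,0,0,0,-0.102],[-1.7,23,0,0,0,-0.102],[-2.1,28,0.3,0,0,-0.102],[-2.2,29.7,2,0,0,-0.102],[-2.2,29.7,4.3,0,0,-0.102],[-2.2,29.7,4.3,0,0,-0.102],[-2.2,29.7,4.3,0,0,-0.102]]]'

```text
t: 27.28
tcp_pos: [538.4, -107.6, 101.0]
tcp_rot: [0.03, -3.141, 0.002]
wrist_force: [-0.2, 0.3, 0.1]
gripper_width: 1.003
```

```bash
python3 - <<'E'
from h import *
plan([(539,-107.3,45,.02,0)])
E
```

```text
[-0.06, 0.03, 5.6] [-0.001, -0.0, -0.001]
```

Call:
servo_tool --plan '[[[0,0,3,0,0,0],[0,0,5,0,0,0],[0,0,5.6,0,0,0],[0,0,5.6,0,0,0],[0,0,5.6,0,0,0]]]'

```text
t: 27.9
tcp_pos: [539.8, -107.5, 46.6]
tcp_rot: [-0.031, 3.138, -0.003]
wrist_force: [1.1, -0.1, -0.0]
gripper_width: 1.0
```

Call:
servo_tool --plan '[[[0,0,0,0,0,0],[0,0,0,0,0,0],[0,0,0,0,0,0],[0,0,0,0,0,0],[0,0,0,0,0,0],[0,0,0,0,0,0],[0,0,0,0,0,0]]]' --fingers -1 --newtons 70

```text
t: 28.78
tcp_pos: [539.7, -107.4, 46.4]
tcp_rot: [-0.032, 3.139, -0.003]
wrist_force: [-0.8, -0.3, 6.3]
gripper_width: 0.64
```

Call:
servo_tool --plan '[[[0,0,-3,0,0,0],[0,0,-7,0,0,0],[0,0,-10,0,0,0],[0,0,-10,0,0,0],[0,0,-10,0,0.17,0],[0,0,-10,0,0.34,0],[0,0,-10,0,0.45,0],[0,0,-10,0,0.45,0],[0,0,-10,0,0.45,0],[0,0,-10,0,0.45,0],[0,0,-10,0,0.3,0],[0,0,-10,0,0.15,0],[0,0,-10,0,0.03,0],[0,0,-10,0,0.03,0],[0,0,-10,0,0.03,0],[0,0,-10,0,0.03,0],[0,0,-10,0,0.03,0],[0,0,-10,0,0.03,0]]]'

```text
t: 31.02
tcp_pos: [539.0, -106.8, 144.9]
tcp_rot: [0.032, -3.111, 0.002]
wrist_force: [1.2, -0.1, -3.0]
gripper_width: 0.638
```

```bash
python3 avg.py
```

```text
31.02 [-0.012  0.109  0.027] [ 1.19 -0.07 -3.01]
31.07 [ 0.009  0.096 -0.029] [-0.19 -0.58 -3.74]
31.12 [0.043 0.029 0.029] [ 0.37  0.51 -3.29]
31.18 [ 0.029  0.062 -0.018] [ 0.45 -0.59 -4.15]
31.23 [ 0.053  0.075 -0.001] [-1.    0.3  -3.56]
```

Call:
servo_tool --plan '[[[0,0,0,0,-0.17,0],[0,0,0,0,-0.34,0],[0,0,0,0,-0.48,0],[0,0,0,0,-0.48,0],[0,0,0,0,-0.48,0],[0,0,0,0,-0.48,0],[0,0,0,0,-0.35,0],[0,0,0,0,-0.2,0],[0,0,0,0,-0.06,0],[0,0,0,0,-0.06,0],[0,0,0,0,-0.06,0],[0,0,0,0,-0.06,0],[0,0,0,0,-0.06,0],[0,0,0,0,-0.06,0]]]'

```text
t: 33.02
tcp_pos: [538.5, -107.1, 145.8]
tcp_rot: [-0.031, 3.109, -0.002]
wrist_force: [-0.6, 1.0, -3.9]
gripper_width: 0.642
```

```bash
python3 avg.py; python3 - <<'E'
from h import *
print("cls");plan([(501,-310.6,145,-.082,0),(501,-310.6,62,-.082,0)])
print("rep");plan([(540,339,145,.06,0),(540,339,62,.06,0)])
print(sense()["tcp_pos"])
E
```

```text
33.02 [-0.035 -0.068 -0.041] [-0.59  1.02 -3.89]
33.08 [ 0.024 -0.085 -0.006] [-0.24 -0.93 -5.17]
33.12 [-0.002 -0.087 -0.046] [-0.02  0.35 -4.45]
33.17 [-0.002 -0.017 -0.039] [-0.14 -0.43 -3.49]
33.23 [ 0.021 -0.106  0.008] [ 0.09 -0.56 -3.5 ]
cls
[4.18, -20.29, -0.07] [0.0, 0.031, 0.102]
[4.44, -20.28, 8.22] [0.0, 0.031, 0.102]
rep
[-1.03, 44.58, 0.01] [-0.002, 0.031, -0.04]
[-0.77, 44.59, 8.31] [-0.002, 0.031, -0.04]
[ 538.72040018 -106.93159069  145.35123467]
```

The third tin gives +0.074 and −0.073 Nm, so its roller is loose and it goes in the free slot of the repair tray.

Call:
servo_tool --plan '[[[0,3,0,0,0.03,0],[-0.2,8,0,0,0.031,-0.02],[-0.3,13,0,0,0.031,-0.04],[-0.4,18,0,0,0.031,-0.04],[-0.5,23,0,0,0.031,-0.04],[-0.6,28,0,0,0.031,-0.04],[-0.8,33,0,0,0.031,-0.04],[-0.9,38,0,0,0.031,-0.04],[-1,42,0,0,0.031,-0.04],[-1,44.6,1,0,0.031,-0.04],[-0.9,44.6,4,0,0.031,-0.04],[-0.8,44.6,7,0,0.031,-0.04],[-0.8,44.6,8.2,0,0.031,-0.04],[-0.8,44.6,8.2,0,0.031,-0.04],[-0.8,44.6,8.2,0,0.031,-0.04]]]'

```text
t: 35.15
tcp_pos: [541.3, 339.6, 64.7]
tcp_rot: [-0.094, 3.138, -0.001]
wrist_force: [-0.1, 0.1, -3.5]
gripper_width: 0.64
```

```bash
python3 - <<'E'
from h import *
plan([(540,338,46.9,.06,0)])
cv2.imwrite("pics/t3.png",read_camera("top"))
E
```

```text
[0.15, -0.15, 1.78] [-0.001, 0.002, 0.0]
```

View pics/t3.png

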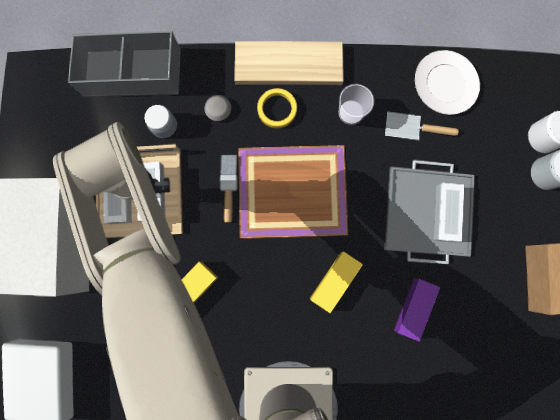

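The third tin hangs at about (152,190), right of the first, inside the tray and with a gap between them. I'll lower it.

Call:
servo_tool --plan '[[[0.1,-0.1,0.7,0,0,0],[0.1,-0.1,1.2,0,0,0],[0.1,-0.1,1.5,0,0,0],[0.1,-0.1,1.7,0,0,0],[0.1,-0.1,1.8,0,0,0],[0.1,-0.1,1.8,0,0,0],[0.1,-0.1,1.8,0,0,0]]]'

```text
t: 36.08
tcp_pos: [539.6, 338.2, 46.7]
tcp_rot: [-0.095, 3.14, -0.003]
wrist_force: [-6.4, -2.8, 8.4]
gripper_width: 0.644
```

Call:
servo_tool --plan '[[[0,0,0,0,0,0],[0,0,0,0,0,0],[0,0,0,0,0,0],[0,0,0,0,0,0]]]' --fingers 0.8

```text
t: 36.58
tcp_pos: [539.3, 338.0, 44.9]
tcp_rot: [0.095, -3.14, 0.003]
wrist_force: [-0.1, -0.3, -0.8]
gripper_width: 0.902
```

Call:
servo_tool --plan '[[[0,0,-2,0,0,0],[0,0,-6,0,0,0],[0,0,-11,0,0,0],[3,-6,-14,0,0,0],[6,-12,-16,0,0,0],[8,-18,-16,0,0,0],[10,-24,-16,0,0,0],[12,-30,-16,0,0,0],[12,-34,-16,0,0,0],[12,-34,-16,0,0,0],[12,-34,-16,0,0,0],[12,-34,-16,0,0,0]]]'

```text
t: 38.08
tcp_pos: [440.2, -7.1, 206.1]
tcp_rot: [-0.097, 3.14, -0.002]
wrist_force: [0.9, 0.6, 0.2]
gripper_width: 0.897
```

```bash
python3 - <<'E'
from h import *
cv2.imwrite("pics/t4.png",read_camera("top"));cv2.imwrite("pics/s4.png",read_camera("side"))
s=sense();print(s["t"],s["wrist_force"].round(1),s["qd"].round(3))
E
```

```text
38.175 [ 0.5 -0.1  0.7] [-0.002  0.003  0.003 -0.003 -0.002 -0.003]
```

View pics/t4.png

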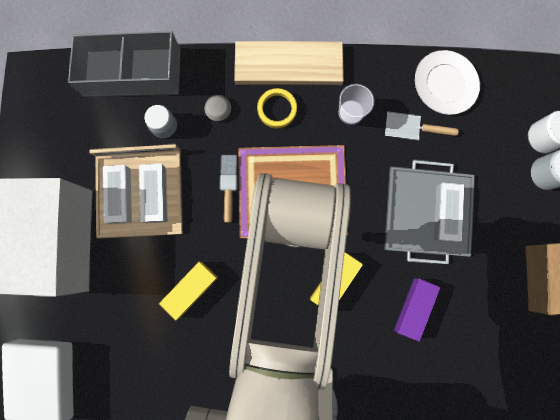

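View pics/s4.png

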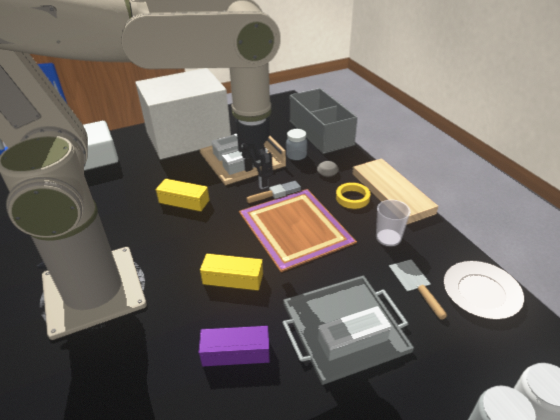

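The top view shows two tins side by side in the repair tray at (115,193) and (151,192), and one in the class tray at (451,211). The brush, tape roll, tub, stone, spatula and jar have not moved, and the gripper is clear.

```bash
python3 -c "
from rig import sign_off; print(sign_off())"
```

```text
the job is handed in; nothing more can be done
None
```

I lifted and tilted all three tins both ways, sorted them, and handed the job in at about 38 s of the 72 s allowed. The left and right tins have loose rollers and are side by side in the plywood repair tray. The middle tin is sound and is in the grey class tray.

| Tin on the panel | Level moment after tilting +x end down | After tilting −x end down | Verdict |
|---|---|---|---|
| Left | +0.06 Nm | −0.13 Nm | loose |
| Right | +0.07 Nm | −0.07 Nm | loose |
| Middle | −0.045 Nm | +0.04 Nm | sound |

- **Readings:** The middle tin's first single reading, +0.03 Nm after tilting +x end down, disagreed in sign. I repeated that tilt and averaged five readings, which gave the clear result in the table. The left tin's verdict rests on one noisy reading each way, but its 0.2 Nm swing is far above the noise of about 0.03 Nm.
- **Placing:** Each tin was set down with under 9 N of upward force before I released it.
- **Last checks:** The final top and side pictures show the tins flat, unstacked and inside the tray lips. The other things on the table are where they were, and the gripper is touching nothing.

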